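Sweep the reject chocolates into the scrap tray

TASK

With the fingertips, sweep the three dark chocolates across the marble slab and over its edge into the empty blue scrap tray. Only push them, never pick them up or lift them, and leave the red foil-wrapped chocolate standing where it is on the slab, and the bowl and spatula undisturbed.

Things in the scene. Friction and masses are not known exactly. Their poses are not given: they have to be found in the camera images.
- slab: Fixed marble slab, 240 x 240 mm, 40 mm thick, top at 40 mm, no rim. Origin: centre of its underside, on the table; x and y along its edges, z up. A tray stands at its +y edge, another at its -y edge. Its four chocolates, in any order, lie in lanes along its y axis, spaced about 58 mm (at least 50) in x, each within 50 mm of the middle in y: a straight push along y meets no other chocolate.
- scrap_tray: Empty blue plastic tray, fixed, 240 mm along its x, 130 mm along its y, 30 mm high (rim 10 mm below the slab's top), walls and floor 4 mm. Origin: centre of its underside, 187 mm from the slab's along the slab's +y or -y (it changes), 2 mm off the slab's edge, covering its full length. Axes parallel to the slab's.
- packing_tray: A white plastic tray of the same size, filled with red foil-wrapped chocolates that are fixed in it, standing the same way against the opposite edge of the slab. Fixed; nothing is to be put in it. Origin: centre of its underside.
- dark_a_center (a point): A dark brown round chocolate with three paler stripes on top: a rigid disc 36 mm across and 16 mm high, about 22 g, lying flat on the marble slab. This point is its centre, half-way up (48 mm above the table).
- dark_b_center (a point): A dark brown round chocolate with three paler stripes on top: a rigid disc 36 mm across and 16 mm high, about 22 g, lying flat on the marble slab. This point is its centre, half-way up (48 mm above the table).
- dark_c_center (a point): A dark brown round chocolate with three paler stripes on top: a rigid disc 36 mm across and 16 mm high, about 22 g, lying flat on the marble slab. This point is its centre, half-way up (48 mm above the table).
- red_center (a point): The red foil-wrapped chocolate on the slab, to be left alone: a loose plain red disc 36 mm across and 16 mm high, about 22 g. This point is its centre, half-way up.
- bowl_rim (a point): Centre of the mouth of a loose white ceramic bowl, 120 mm across and 55 mm high, on the table outside one of the trays; to be left alone.
- spatula_grip (a point): Middle of the handle of a loose spatula lying on the table outside one of the trays, roughly along the slab's x; to be left alone.

How it is judged (in metres and radians):
At the end, for the whole second after the job is handed in: The centres of all three dark chocolates are within the blue scrap tray (inside its walls in plan, and less than 34 mm above the table, below the slab's top) and at rest (under 20 mm/s); the red chocolate on the slab is within 8 mm of where it started, the bowl and spatula within 10 mm (x of dark_a_center in the frame of scrap_tray between -0.118 and 0.118 m and y of dark_a_center in the frame of scrap_tray between -0.063 and 0.063 m and z of each of dark_a_center, dark_b_center, dark_c_center in the frame of scrap_tray below 0.034 m and linear speed of each of dark_a, dark_b, dark_c below 0.02 m/s and x of dark_b_center in the frame of scrap_tray between -0.118 and 0.118 m and y of dark_b_center in the frame of scrap_tray between -0.063 and 0.063 m and x of dark_c_center in the frame of scrap_tray between -0.118 and 0.118 m and y of dark_c_center in the frame of scrap_tray between -0.063 and 0.063 m and distance of red_center from where it was at the start of the episode below 0.008 m and distance of each of bowl_rim, spatula_grip from where it was at the start of the episode below 0.01 m); the robot touches nothing.
It fails at once if a dark chocolate is lifted (its centre more than 12 mm above its height on the slab) (height (world z) of any of dark_a_center, dark_b_center, dark_c_center above 0.06 m).
It fails at once if the red chocolate on the slab is pushed or lifted more than 8 mm (distance of red_center from where it was at the start of the episode above 0.008 m).
It fails at once if the bowl or the spatula is moved more than 10 mm (distance of any of bowl_rim, spatula_grip from where it was at the start of the episode above 0.01 m).
It also fails if it takes over 51 s, if anything falls off the work surface, if the arm or the gripper's body presses on something with over 40 N, if the wrist force passes 120 N, or if a joint passes its speed limit or range.

ROBOT

A 7-joint arm with a two-finger parallel gripper is mounted at the origin on the work surface. World frame = base frame: x ahead of the robot, y to its left, z up, the work surface at z = 0. Lengths are in m, angles in degrees, forces in N, time in s.
With the tool pointing down it reaches from about 0.425 to 0.875 m from the base axis. Payload 4.7 kg.
Tool frame: the origin (TCP) lies at the very end of the fingers, on their centre line; the grasp point (between the pads) lies 19 mm behind it; z points along the fingers, y is the line along which they close (so a half turn about z gives the same grasp; the last joint's range is limited). The gripper opens to 87 mm and grips with 3 to 60 N. Pads are 19 mm wide; open, the fingers measure 117 mm over their backs; the gripper's body (75 mm by 190 mm) begins 51 mm behind the grasp point.
Start: joints at [-73.677, 18.392, -4.016, 83.108, 1.295, 78.541, -3.26], TCP at [0.174, 0.626, 0.223] pointing down, gripper open.
Joint ranges: [-163.93, 163.93], [-17.29, 119.83], [-79.2, 71.16], [3.27, 140.29], [-89.18, 269.18], [5.43, 117.66], [-154.24, 154.24]. Speed limits (degrees/s): [147.25, 147.25, 180, 180, 180, 180, 180].

INTERFACE

Orientations are given as [roll, pitch, yaw] about the fixed x, y, z axes, in that order (R = Rz(yaw) Ry(pitch) Rx(roll)).
In Python, from cell import telemetry, cams, env gives the robot as it stands.
- The arm moves only by the tool arm_command, never from a script. Its argument "series" is text: rows parted by semicolons, each of 5 numbers parted by spaces: the shift along the tool's x, y, z in mm, then the turn about the tool's z in rad, then the closure in counts, from 0 (fully open) to 255 (shut). A call has 1 to 20 rows; each row shifts and turns the commanded pose from where the row before left it, along the tool's axes as they then stand; what a row does not reach is not made up. A row lasts 1/12 s, in which the tool goes at most 41.7 mm and 7.16 degrees, less where a joint would pass 70% of its speed; a pose out of reach is approached as far as the arm can. A call is refused whole if a number of a shift passes 41.7 or a number of a turn 0.125, either way. A call with a gripper value outside its range is refused whole. The fingers move at their own pace and stop on an object; "squeeze" is the grip in N (left out, the last holds). Time passes only in rows, so rows that do not move let the fingers close. It gives the time, the measured TCP pose, the force, the opening and the grip force at its end, in the units of the state.
- telemetry.get_obs(): the state, without advancing time (a new reading comes with each control period).
- cams.read_camera(name): name is "scene" or "top"; returns the picture (400x640x3 uint8, blue, green, red); there is no depth.
- cams.calibration(name): a dict with "K" (3x3 intrinsics, pixels), "dist" ([k1, k2, p1, p2, k3] as OpenCV has them; the pictures are not rectified), "origin" and "rotation" of the camera in the world. Camera axes: x right, y down, z forward; pixel columns grow to the right and rows downward; lengths in m; the calibration is good to about 2 mm. A picture is of the moment at which its call begins. calibration takes no time and is no camera call.
- env.sign_off(): hands the job in; it is judged then, once.
The state is a dict: "time_s": time; "qpos": joint angles; "joint_velocities": joint speeds; "effort": joint torques, N m; "tool_pos": TCP position; "tool_rot": TCP orientation; "force": force on the tool from outside, world axes, zero at the start; "wrist_torque": the same for the moment, N m; "grip_width": finger opening in m; "grasp_force": force on a finger pad.
Only numpy, scipy, OpenCV 4.12 (cv2) and the standard library are available. Lean on these libraries where they do the work, as an engineer would, in place of code of your own. Each camera call takes 0.05 s, during which the arm holds its last target. There are 200 camera calls.

## Working session

There is one attempt and no reset: what is moved stays moved. The work goes in short steps, Python scripts to look and compute and a tool call to move; the robot and the scene stay as the last step left them, time stands still between calls to the robot, and variables do not carry over. Pictures are saved under pics/ and viewed, at most 10 in all, crops included, and the job is handed in when it is done.

Besides the shell and the picture viewer there is one more tool, called after ">>>" by a JSON object that holds its "api" and its "payload", one argument or row to a line. arm_command: Moves the arm, as the interface text tells. Its arguments: {"type":"object","properties":{"series":{"type":"string"},"squeeze":{"type":"number"}},"required":["series"]}

```bash
mkdir -p pics; python3 - <<'E'
from cell import telemetry,cams
import cv2
o=telemetry.get_obs();print(o['time_s'],o['tool_pos'],o['tool_rot'],o['grip_width'])
for n in('scene','top'):
    cv2.imwrite(f'pics/{n}0.png',cams.read_camera(n)); c=cams.calibration(n);print(n,c)
E
```

```text
0.0 [0.17377151 0.62578257 0.22146999] [-1.79891371e+02  5.62625708e-03  1.64485657e+02] 0.08724522082386289
scene {'K': array([[443.00100246,   0.        , 309.70226724],
       [  0.        , 443.00100246, 205.650103  ],
       [  0.        ,   0.        ,   1.        ]]), 'dist': array([0.00532293, 0.        , 0.        , 0.        , 0.        ]), 'origin': array([0.9765905 , 0.6239252 , 0.90429772]), 'rotation': array([-138.08187827,    0.28623023,  145.54395962])}
top {'K': array([[387.98127128,   0.        , 321.60270156],
       [  0.        , 387.98127128, 203.15556769],
       [  0.        ,   0.        ,   1.        ]]), 'dist': array([-0.00649195,  0.        ,  0.        ,  0.        ,  0.        ]), 'origin': array([0.40561184, 0.0256149 , 0.92262199]), 'rotation': array([-170.42548583,    0.61091394,  -91.3752846 ])}
```

View pics/top0.png

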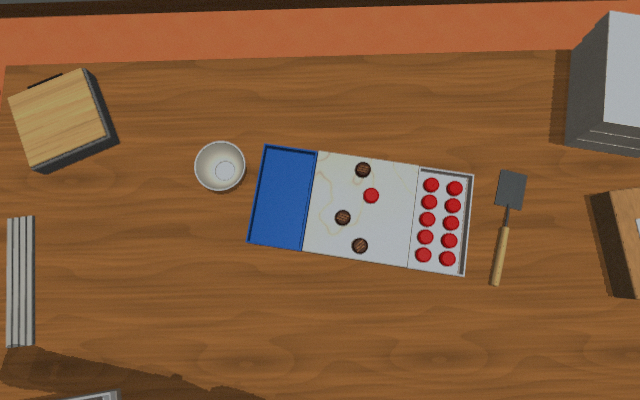

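View pics/scene0.png

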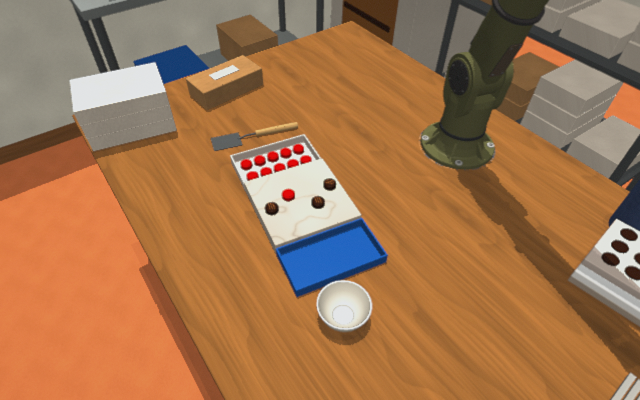

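The top view shows the blue tray on the left (about 283,197) with the bowl beyond it at (220,166). The dark chocolates are at (363,170), (343,218) and (360,246), and the red one is at (371,196). The spatula is on the right beyond the white tray. The scene view agrees.

```bash
cat > h.py <<'E'
import numpy as np,cv2
from scipy.spatial.transform import Rotation as R
from cell import telemetry,cams
def ray(n,px,z):
    c=cams.calibration(n)
    u=cv2.undistortPoints(np.array(px,float).reshape(-1,1,2),c['K'],c['dist'])[:,0]
    d=np.c_[u,np.ones(len(u))]@R.from_euler('xyz',c['rotation'],degrees=True).as_matrix().T
    o=c['origin']; return o+d*((z-o[2])/d[:,2])[:,None]
def blobs(m,lo,hi):
    n,l,s,c=cv2.connectedComponentsWithStats(m.astype(np.uint8))
    return [(c[i],l==i) for i in range(1,n) if lo<s[i,4]<hi]
E
python3 - <<'E'
from h import *
for n in('top','scene'):
    im=cv2.imread(f'pics/{n}0.png');b,g,r=[im[...,i].astype(int) for i in range(3)]
    roi=np.zeros(b.shape,bool)
    if n=='top': roi[140:280,240:480]=1
    else: roi[130:300,225:390]=1
    blue=max(blobs((b>90)&(b>r+50)&roi,500,1e5),key=lambda t:t[1].sum())[1]
    box=cv2.boxPoints(cv2.minAreaRect(np.argwhere(blue)[:,::-1].astype(np.float32)))
    if n=='top':
        P=ray(n,box,.03);print('tray',P.round(4).tolist(),P.mean(0),[np.linalg.norm(P[i]-P[i-1]).round(3) for i in range(4)])
    slab=cv2.convexHull(np.argwhere(blue|((b>130)&(abs(r-b)<70)&(r>150)&roi))[:,::-1].astype(np.float32))
    if n=='top':
        bx=cv2.boxPoints(cv2.minAreaRect(slab));print('all',ray(n,bx,.035).round(4).tolist())
    for nm,m in(('dark',(r<110)&(b<70)&roi),('red',(r>140)&(g<60)&(b<70)&roi)):
        for c,k in blobs(m,25,600):
            ct=cv2.minEnclosingCircle(np.argwhere(k)[:,::-1].astype(np.float32))
            print(n,nm,c.round(1),k.sum(),round(ct[1],1),ray(n,[c],.052 if n=='top' else .05)[0].round(4))
E
```

```text
tray [[0.471, 0.2093, 0.03], [0.7095, 0.1714, 0.03], [0.6828, 0.0387, 0.03], [0.4468, 0.082, 0.03]] [0.57750848 0.12536685 0.03      ] [np.float64(0.13), np.float64(0.241), np.float64(0.135), np.float64(0.24)]
all [[0.4783, 0.2522, 0.035], [0.7199, 0.2179, 0.035], [0.6128, -0.3404, 0.035], [0.3809, -0.2833, 0.035]]
top dark [271.6 173.4] 187 53.9 [0.6253 0.1451 0.052 ]
top dark [362.3 169.5] 177 7.9 [ 0.6289 -0.0645  0.052 ]
top dark [244.3 175.4] 57 9.5 [0.6222 0.2083 0.052 ]
top dark [443.9 172.6] 59 22.3 [ 0.6167 -0.2516  0.052 ]
top dark [465.4 224.6] 272 48.8 [ 0.4955 -0.2906  0.052 ]
top dark [342.2 217.5] 160 7.7 [ 0.5186 -0.0143  0.052 ]
top dark [359.2 245.6] 163 7.8 [ 0.4544 -0.0502  0.052 ]
top red [432.  183.9] 131 6.5 [ 0.5908 -0.2223  0.052 ]
top red [455.6 187.3] 129 6.7 [ 0.5815 -0.2755  0.052 ]
top red [371.5 194.5] 148 7.0 [ 0.5697 -0.083   0.052 ]
top red [430.1 201.1] 134 6.8 [ 0.5511 -0.2153  0.052 ]
top red [453.8 204.6] 132 6.7 [ 0.5417 -0.2683  0.052 ]
top red [428.1 218.4] 136 7.0 [ 0.5115 -0.2079  0.052 ]
top red [452.  222.2] 135 6.7 [ 0.5015 -0.2611  0.052
[... 388 characters left out ...]
.0092  0.05  ]
scene dark [271.3 208.7] 113 6.4 [ 0.6334 -0.0585  0.05  ]
scene red [297.9 148. ] 57 4.5 [ 0.446  -0.2182  0.05  ]
scene red [285.2 151.8] 62 4.8 [ 0.4855 -0.2253  0.05  ]
scene red [272.2 155.5] 64 4.9 [ 0.525  -0.2329  0.05  ]
scene red [259.3 159.4] 65 4.9 [ 0.5642 -0.2396  0.05  ]
scene red [305.3 158.9] 55 4.7 [ 0.455  -0.1663  0.05  ]
scene red [245.7 163.4] 67 5.0 [ 0.6042 -0.247   0.05  ]
scene red [292.2 162.9] 56 4.7 [ 0.4947 -0.1737  0.05  ]
scene red [279.1 166.9] 58 5.0 [ 0.5341 -0.1808  0.05  ]
scene red [265.4 171. ] 59 5.2 [ 0.5742 -0.1883  0.05  ]
scene red [251.9 175. ] 62 5.1 [ 0.6131 -0.1958  0.05  ]
scene red [287.9 193.8] 83 5.4 [ 0.5698 -0.0787  0.05  ]
```

>>> {"api": "arm_command", "payload": {
  "series": "0 0 0 0.1235 100;0 0 0 0.1235 196;0 0 0 0.1235 196;0 0 0 0.1235 196;0 0 0 0.1235 196;0 0 0 0.1235 196;0 0 0 0.1235 196;0 0 0 0.1235 196;0 0 0 0.1235 196;0 0 0 0.1235 196;0 0 0 0.1235 196;0 0 0 0.1235 196"
}}

```text
time_s: 1.1
tool_pos: [0.1738, 0.626, 0.2219]
tool_rot: [180.0, 0.1, 79.2]
force: [0.4, -0.1, 0.5]
grip_width: 0.0218
grasp_force: 0.0
```

>>> {"api": "arm_command", "payload": {
  "series": "-29 26 0 0 196;-29 26 0 0 196;-29 26 0 0 196;-29 26 0 0 196;-29 26 0 0 196;-29 26 0 0 196;-29 26 0 0 196;-29 26 0 0 196;-29 26 0 0 196;-29 26 0 0 196;-29 26 0 0 196;-29 26 0 0 196;-29 26 0 0 196;-29 26 0 0 196;-29 26 0 0 196;-29 26 0 0 196;-29 26 0 0 196;-29 26 0 0 196;-29 26 0 0 196;0 0 0 0 196"
}}

```text
time_s: 2.77
tool_pos: [0.5621, -0.0143, 0.2225]
tool_rot: [179.8, 0.3, 78.9]
force: [-0.7, -0.7, 0.8]
grip_width: 0.0204
grasp_force: 0.0
```

>>> {"api": "arm_command", "payload": {
  "series": "-20 19 25 -0.012 196;-20 19 25 0 196;-20 19 25 0 196;-19 19 25 0 196;0 0 0 0 196;0 0 0 0 196"
}}

```text
time_s: 3.27
tool_pos: [0.6196, -0.0974, 0.12]
tool_rot: [-179.7, 0.1, 80.1]
force: [-0.7, 0.2, -0.0]
grip_width: 0.0204
grasp_force: 0.0
```

```bash
python3 - <<'E'
from h import *
o=telemetry.get_obs();print(o['time_s'],o['tool_pos'],o['tool_rot'])
p=o['tool_pos'];print('s,t',p[0]*.9836-p[1]*.1805,p[0]*.1805+p[1]*.9836)
for n,bx in(('scene',(130,320,200,420)),('top',(130,290,230,490))):
    im=cams.read_camera(n)[bx[0]:bx[1],bx[2]:bx[3]];cv2.imwrite(f'pics/{n}1.png',cv2.resize(im,None,fx=3,fy=3))
E
```

```text
3.2667 [ 0.61963543 -0.09739442  0.11997782] [-1.79718227e+02  1.37687932e-01  8.00776895e+01]
s,t 0.6270531026228934 0.01604703885734382
```

View pics/scene1.png

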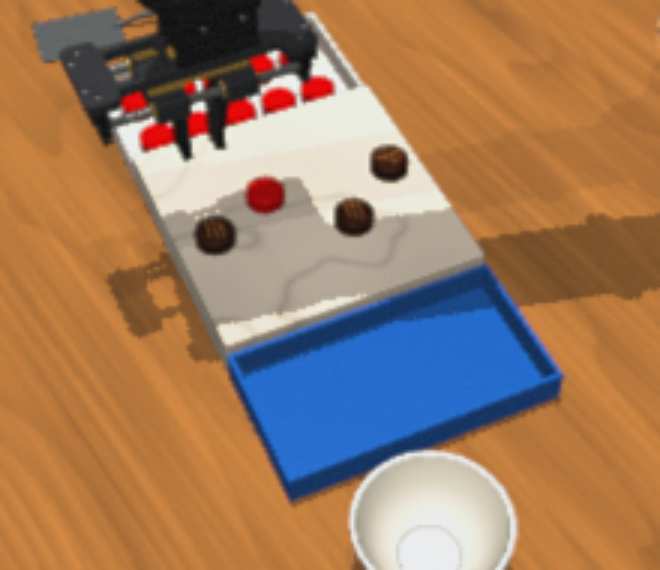

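The fingertips, at about (205,150) in the crop, stand behind the first dark chocolate at (215,235), and nothing is in the way. I'll lower and push.

>>> {"api": "arm_command", "payload": {
  "series": "-8 5 20 0.008 196;0 0 20 0 196;0 0 18 0 196;0 0 18 0 196;0 0 0 0 196;0 0 0 0 196;5 0 0 0 196;5 0 0 0 196;5 0 0 0 196;5 0 0 0 196;5 0 0 0 196;5 0 0 0 196;0 0 0 0 196"
}}

```text
time_s: 4.45
tool_pos: [0.6306, -0.0731, 0.0466]
tool_rot: [180.0, -0.1, 79.9]
force: [0.6, 0.1, 0.6]
grip_width: 0.0201
grasp_force: 0.0
```

```bash
cat >> h.py <<'E'
def st():
    o=telemetry.get_obs();p=o['tool_pos'];print(o['time_s'],p.round(4),o['tool_rot'].round(1),o['force'].round(1),'s,t',round(p[0]*.9836-p[1]*.1805,4),round(p[0]*.1805+p[1]*.9836,4))
def shot(name):
    im=cams.read_camera('scene')[130:320,200:420];cv2.imwrite(f'pics/{name}.png',cv2.resize(im,None,fx=3,fy=3))
E
python3 -c "
from h import *
st();shot('s2')"
```

```text
4.45 [ 0.6306 -0.0731  0.0466] [ 1.80e+02 -1.00e-01  7.99e+01] [0.6 0.1 0.6] s,t 0.6335 0.0419
```

View pics/s2.png

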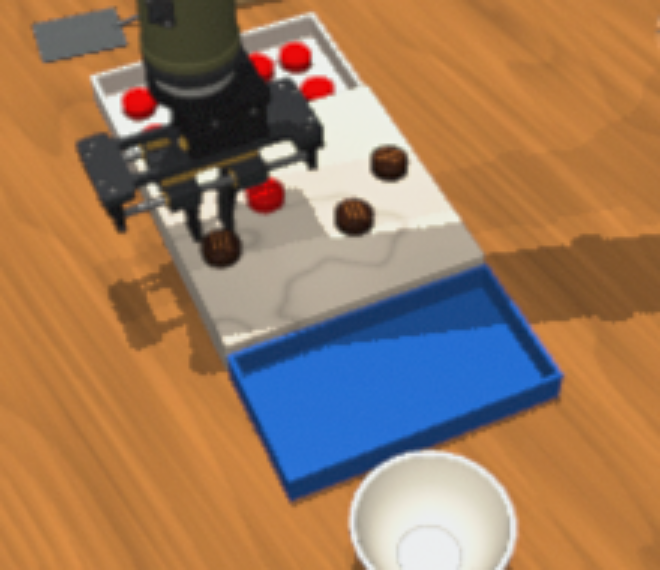

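The chocolate sits centred between the fingertips at (222,247), and the red one at (265,195) hasn't moved. I'll push on over the edge.

>>> {"api": "arm_command", "payload": {
  "series": "7 0 0 0 196;7 0 0 0 196;7 0 0 0 196;7 0 0 0 196;7 0 0 0 196;7 0 0 0 196;7 0 0 0 196;7 0 0 0 196;7 0 0 0 196;7 0 0 0 196;7 0 0 0 196;7 0 0 0 196;7 0 0 0 196;7 0 0 0 196;7 0 0 0 196;7 0 0 0 196;7 0 0 0 196;7 0 0 0 196;7 0 0 0 196;0 0 0 0 196"
}}

```text
time_s: 6.17
tool_pos: [0.654, 0.0585, 0.0465]
tool_rot: [-180.0, -0.1, 79.9]
force: [0.6, 0.4, 0.8]
grip_width: 0.02
grasp_force: 0.0
```

>>> {"api": "arm_command", "payload": {
  "series": "3 0 0 0 196;0 0 0 0 196;0 0 0 0 196;0 0 0 0 196;0 0 -20 0 196;0 0 -20 0 196;0 0 -20 0 196;0 0 0 0 196"
}}

```text
time_s: 6.83
tool_pos: [0.657, 0.058, 0.1111]
tool_rot: [179.6, -0.1, 79.7]
force: [0.8, -0.6, 0.7]
grip_width: 0.02
grasp_force: 0.0
```

```bash
python3 -c "
from h import *
st();shot('s3')"
```

```text
6.8333 [0.657  0.058  0.1111] [ 1.796e+02 -1.000e-01  7.970e+01] [ 0.8 -0.6  0.7] s,t 0.6358 0.1756
```

View pics/s3.png

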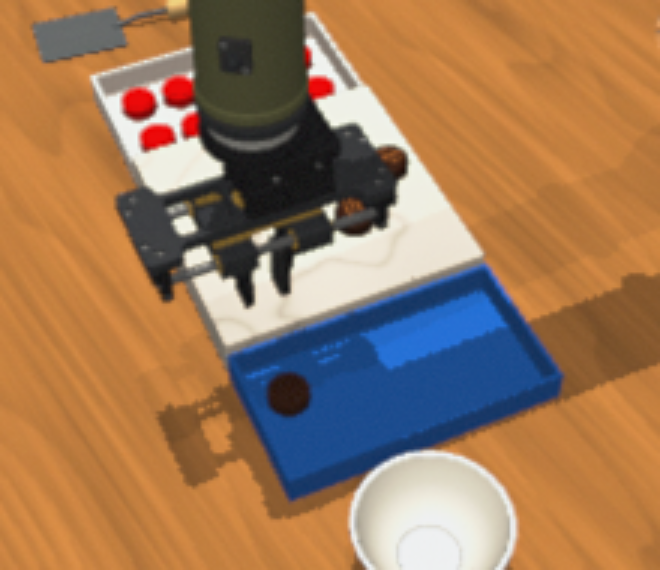

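The first chocolate lies inside the blue tray at (288,393). Next is the middle one.

>>> {"api": "arm_command", "payload": {
  "series": "-23 -20 0 0 196;-23 -20 0 0 196;-23 -20 0 0 196;-23 -20 0 0 196;-23 -20 0 0 196;-24 -21 0 0 196;0 0 0 0 196;0 0 0 0 196"
}}

```text
time_s: 7.55
tool_pos: [0.5088, -0.0577, 0.1058]
tool_rot: [-179.9, -0.1, 79.6]
force: [0.9, 0.4, 0.3]
grip_width: 0.0202
grasp_force: 0.0
```

```bash
python3 -c "
from h import *
st()"
```

```text
7.55 [ 0.5088 -0.0577  0.1058] [-1.799e+02 -1.000e-01  7.960e+01] [0.9 0.4 0.3] s,t 0.5109 0.0351
```

>>> {"api": "arm_command", "payload": {
  "series": "0 4 20 0 196;0 0 20 0 196;0 0 20 0 196;0 0 0 0 196;0 0 0 0 196;5 0 0 0 196;5 0 0 0 196;5 0 0 0 196;5 0 0 0 196;5 0 0 0 196;5 0 0 0 196;0 0 0 0 196"
}}

```text
time_s: 8.55
tool_pos: [0.5202, -0.0261, 0.0467]
tool_rot: [180.0, -0.0, 79.9]
force: [0.0, 0.9, 0.4]
grip_width: 0.0201
grasp_force: 0.0
```

```bash
python3 -c "
from h import *
st();shot('s4')"
```

```text
8.55 [ 0.5202 -0.0261  0.0467] [180.   -0.   79.9] [0.  0.9 0.4] s,t 0.5164 0.0682
```

View pics/s4.png

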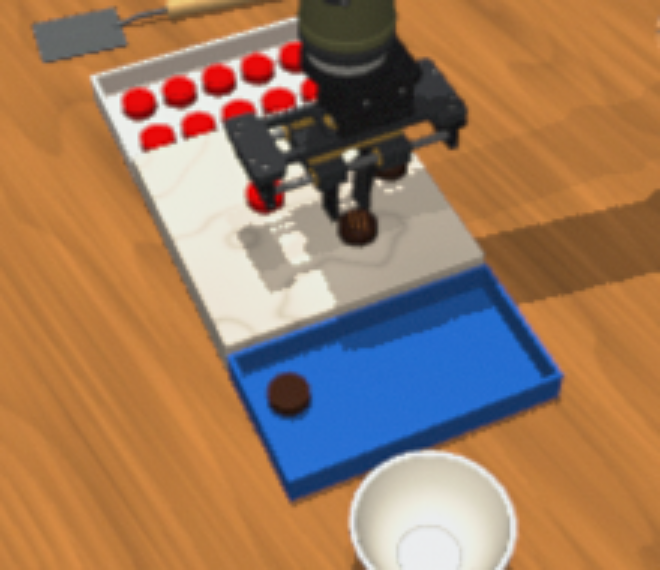

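The second chocolate is cradled at (357,227), and the red one is still at (265,195).

>>> {"api": "arm_command", "payload": {
  "series": "7 0 0 0 196;7 0 0 0 196;7 0 0 0 196;7 0 0 0 196;7 0 0 0 196;7 0 0 0 196;7 0 0 0 196;7 0 0 0 196;7 0 0 0 196;7 0 0 0 196;7 0 0 0 196;7 0 0 0 196;7 0 0 0 196;7 0 0 0 196;7 0 0 0 196;4 0 0 0 196;0 0 0 0 196;0 0 0 0 196;0 0 0 0 196"
}}

```text
time_s: 10.18
tool_pos: [0.539, 0.079, 0.0466]
tool_rot: [180.0, 0.0, 79.8]
force: [-0.2, 0.6, -1.1]
grip_width: 0.0202
grasp_force: 0.0
```

>>> {"api": "arm_command", "payload": {
  "series": "0 0 -20 0 196;0 0 -20 0 196;0 0 -20 0 196;0 0 0 0 196;-30 -9 0 0 196;-30 -9 0 0 196;-31 -9 0 0 196;-31 -10 0 0 196;-31 -10 0 0 196;-31 -10 0 0 196;0 0 0 0 196;0 0 0 0 196"
}}

```text
time_s: 11.18
tool_pos: [0.4493, -0.0931, 0.1062]
tool_rot: [-180.0, -0.1, 79.5]
force: [-0.1, 0.9, -0.4]
grip_width: 0.0199
grasp_force: 0.0
```

```bash
python3 -c "
from h import *
st();shot('s5')"
```

```text
11.1833 [ 0.4493 -0.0931  0.1062] [-1.80e+02 -1.00e-01  7.95e+01] [-0.1  0.9 -0.4] s,t 0.4588 -0.0105
```

View pics/s5.png

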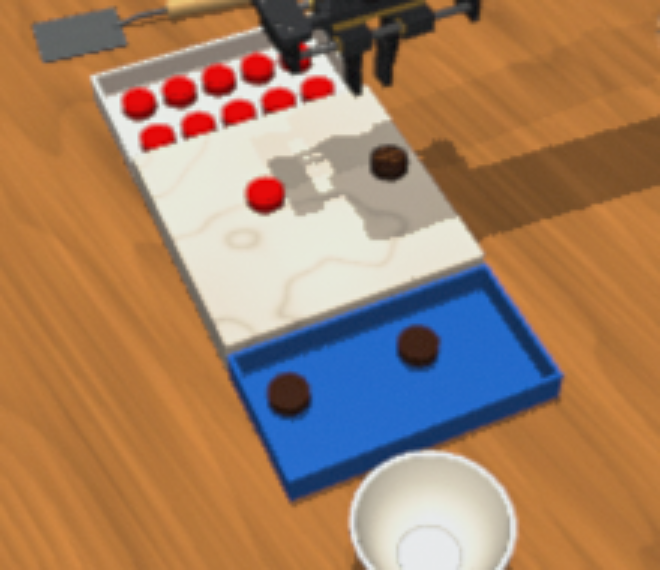

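Two chocolates are in the tray, at (288,395) and (418,345). The last is at (388,162), with the fingers behind it.

>>> {"api": "arm_command", "payload": {
  "series": "0 1 20 0 196;0 0 20 0 196;0 0 20 0 196;0 0 0 0 196;0 0 0 0 196;5 0 0 0 196;5 0 0 0 196;5 0 0 0 196;5 0 0 0 196;5 0 0 0 196;5 0 0 0 196;7 0 0 0 196;7 0 0 0 196;7 0 0 0 196;7 0 0 0 196;7 0 0 0 196;0 0 0 0 196"
}}

```text
time_s: 12.65
tool_pos: [0.4632, -0.0259, 0.0465]
tool_rot: [-180.0, -0.0, 79.9]
force: [-0.2, -0.4, -0.3]
grip_width: 0.0199
grasp_force: 0.0
```

```bash
python3 -c "
from h import *
st();shot('s6')"
```

```text
12.65 [ 0.4632 -0.0259  0.0465] [-180.    -0.    79.9] [-0.2 -0.4 -0.3] s,t 0.4603 0.0581
```

View pics/s6.png

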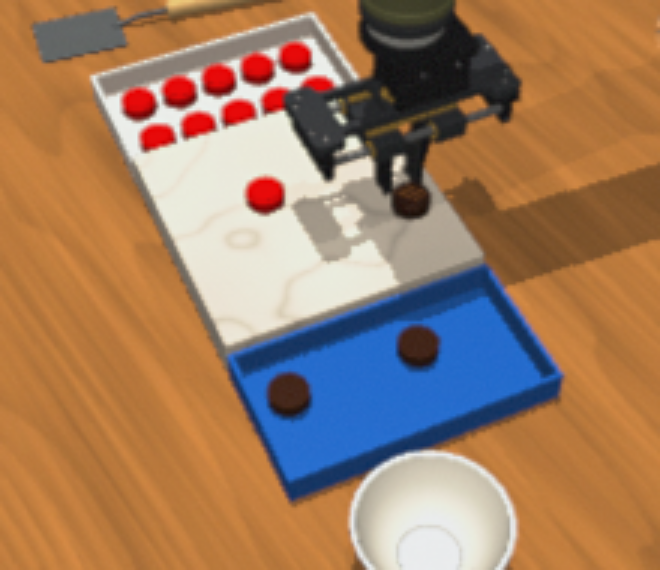

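The last chocolate is cradled at (410,200), about 118 mm from the end of its push.

>>> {"api": "arm_command", "payload": {
  "series": "7 0 0 0 196;7 0 0 0 196;7 0 0 0 196;7 0 0 0 196;7 0 0 0 196;7 0 0 0 196;7 0 0 0 196;7 0 0 0 196;7 0 0 0 196;7 0 0 0 196;7 0 0 0 196;7 0 0 0 196;7 0 0 0 196;7 0 0 0 196;7 0 0 0 196;7 0 0 0 196;7 0 0 0 196;0 0 0 0 196;0 0 0 0 196;0 0 0 0 196"
}}

```text
time_s: 14.37
tool_pos: [0.4839, 0.089, 0.0465]
tool_rot: [-180.0, 0.0, 79.8]
force: [-0.3, -0.4, 0.3]
grip_width: 0.0202
grasp_force: 0.0
```

>>> {"api": "arm_command", "payload": {
  "series": "0 0 -20 0 196;0 0 -20 0 196;0 0 -20 0 196;-10 0 -20 0 196;-20 0 -10 0 196;-20 0 0 0 196;0 0 0 0 196;0 0 0 0 196;0 0 0 0 196;0 0 0 0 196"
}}

```text
time_s: 15.2
tool_pos: [0.475, 0.0409, 0.1362]
tool_rot: [-180.0, 0.0, 79.9]
force: [0.9, -0.1, -0.6]
grip_width: 0.0201
grasp_force: 0.0
```

```bash
python3 -c "
from h import *
st();shot('s7')"
```

```text
15.2 [0.475  0.0409 0.1362] [-180.     0.    79.9] [ 0.9 -0.1 -0.6] s,t 0.4598 0.126
```

View pics/s7.png

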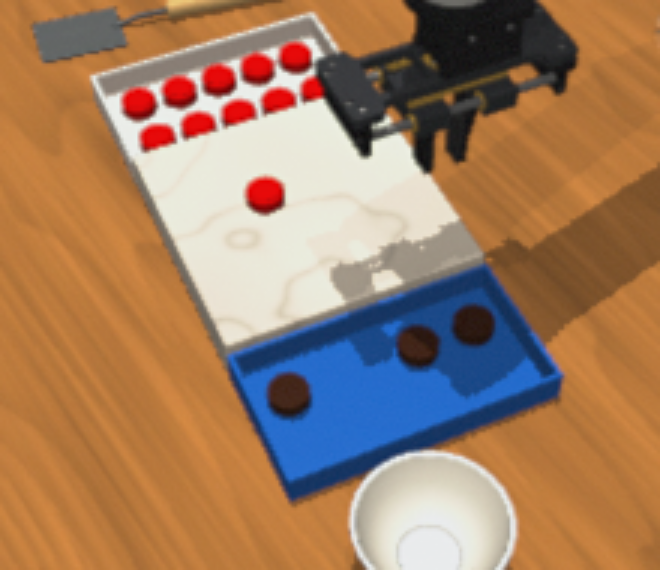

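All three dark chocolates lie in the blue tray, at (288,395), (418,345) and (473,325). The red one is still at (265,195), and the arm is clear of everything.

```bash
python3 -c "
from cell import env
print(env.sign_off())"
```

```text
the job is handed in; nothing more can be done
None
```

I swept all three dark chocolates into the blue scrap tray and handed the job in at about 15 s; the last picture shows the red chocolate and bowl unmoved, I never went near the spatula, and sign-off returned no verdict.

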